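# Load the dipping basket and hold it level over the rinse tub

### The job

Pour all five grinding balls from the steel beaker into the basket of the long-handled dipper and stand the empty beaker back upright on the bench. Then take the dipper by its handle at the balance point of the loaded dipper, lift it, and finish while still holding it: level and still, a few centimetres above the rim of the rinse tub and touching nothing else, the basket centred over the tub, the handle over the tub's notch, all five balls still in the basket. Leave the other things on the bench alone.

Things in the scene. Friction and masses are not known exactly. Their poses are not given: they have to be found in the camera images.
- beaker: plain round steel beaker, no handle or spout, open on top, upright, 75 mm tall, outside diameter 62 mm at the foot, 70 mm at the rim (67 mm at 45 mm height); wall 3 mm, floor 4 mm, about 120 g. It holds the five balls in one layer on its floor. Origin: centre of its underside; z up its axis to the mouth.
- dipper: dipping basket, about 450 g empty. Square open steel basket 92 x 92 mm outside, 37 mm tall, walls 3 mm, flat on the bench. A straight aluminium handle (12 wide, 14 high, centre line 30 mm up) leaves the middle of one wall along -x, roughly towards the robot, to a dark steel end block (50 wide, 41 tall) that stands on the bench, 324 mm from basket centre. Origin: centre of the basket's underside; z up.
- dipper_inside (a point): middle of the space inside the basket, 20 mm above its underside
- dipper_balance (a point): balance point of the dipper with all five balls in its basket (within a few mm): on the handle's centre line, 100 mm from the basket's centre (54 mm from its outer wall), 30 mm above the underside. Empty, it balances about 20 mm further out. Not marked on the handle; the grip must lie within 25 mm of it along the handle.
- dipper_neck (a point): point on the handle's centre line 66 mm from the basket's centre (20 mm from the basket's wall), 30 mm above the underside: the part of the handle that belongs over the tub's notch
- tub: small square clear-plastic rinse tub, fixed, empty, open on top: 136 x 136 mm outside, 80 mm tall, walls 4 mm, white rim strip 6 mm proud, a red clip on two sides. In the middle of the wall facing the robot (its -x side) is a notch for the dipper's handle, 36 mm wide, 34 mm deep from the rim. Origin: centre of its underside; z up.
- tub_mouth (a point): centre of the tub's mouth, at rim height (80 mm above the bench)
- tub_notch (a point): middle of the bottom edge of the notch, 66 mm from the tub's centre along its -x, 46 mm above the bench
- ball0_center (a point): centre of one of the five equal white ceramic grinding balls, 18 mm in diameter, 18 g, at first in the beaker; they roll freely
- ball1_center (a point): centre of one of the five equal white ceramic grinding balls, 18 mm in diameter, 18 g, at first in the beaker; they roll freely
- ball2_center (a point): centre of one of the five equal white ceramic grinding balls, 18 mm in diameter, 18 g, at first in the beaker; they roll freely
- ball3_center (a point): centre of one of the five equal white ceramic grinding balls, 18 mm in diameter, 18 g, at first in the beaker; they roll freely
- ball4_center (a point): centre of one of the five equal white ceramic grinding balls, 18 mm in diameter, 18 g, at first in the beaker; they roll freely
- crucible: bystander, loose, to be left alone: small white crucible, 40 mm wide, 30 mm tall. Origin: underside
- stopper: bystander, loose, to be left alone: dark rubber stopper, 36 mm wide, 30 mm tall. Origin: underside
- dish: bystander, loose, to be left alone: shallow glass dish, 90 mm wide, 16 mm tall. Origin: underside
- spatula: bystander, loose, to be left alone: thin steel spatula, 160 mm long, lying flat, origin near its middle. Origin: underside
- weight: bystander, loose, to be left alone: brass balance weight, 32 mm wide, 42 mm tall. Origin: underside
- vial: bystander, loose, to be left alone: small capped amber jar, 36 mm wide, 50 mm tall. Origin: underside
Mind the look-alikes: they are no part of the job. Several things look just like the beaker: the one meant starts farthest from the robot's base.

How it is judged (in metres and radians):
On the way, in this order (a step that is already met when the one before it is completed fails the run):
1. the beaker has been lifted off the bench (height (world z) of beaker above 0.04 m), for 0.2 s.
2. all five balls lie in the dipper's basket, the dipper standing on the bench (distance between each of ball0_center, ball1_center, ball2_center, ball3_center, ball4_center and dipper_inside below 0.052 m and height (world z) of dipper below 0.01 m and angle between dipper's own z axis and vertical below 0.1 rad), for 0.2 s.
3. the beaker stands upright on the bench, let go (angle between beaker's own z axis and vertical below 0.12 rad and height (world z) of beaker between -0.005 and 0.008 m and contact force between the fingers and beaker below 0.1 N), for 0.2 s.
4. the dipper with its five balls is lifted clear of the bench (distance between each of ball0_center, ball1_center, ball2_center, ball3_center, ball4_center and dipper_inside below 0.052 m and height (world z) of dipper above 0.03 m), for 0.2 s.
At the end, for the whole second after the job is handed in: Dipper held within 25 mm of its loaded balance point, within 0.12 rad of level, still, underside 90-160 mm over the bench, basket and neck within 25 mm of tub centre and notch in plan, touching no tub or beaker; five balls in the basket; beaker upright (0.12 rad) on the bench, let go (all of step 3 and distance between each of ball0_center, ball1_center, ball2_center, ball3_center, ball4_center and dipper_inside below 0.052 m and horizontal distance between dipper and tub_mouth below 0.025 m and horizontal distance between dipper_neck and tub_notch below 0.025 m and height (world z) of dipper between 0.09 and 0.16 m and angle between dipper's own z axis and vertical below 0.12 rad and linear speed of dipper below 0.03 m/s and x of the grasp point in the frame of dipper between -0.125 and -0.075 m and contact force between the fingers and dipper above 1 N and contact force between dipper and tub below 0.1 N and contact force between dipper and beaker below 0.1 N); the arm keeps its last pose, push and grip.
It fails at once if a bystander was moved by more than 30 mm (distance of any of crucible, stopper, dish, spatula, weight, vial from where it was at the start of the episode above 0.03 m).
It also fails if it takes over 72 s, if anything falls off the work surface, if the arm or the gripper's body presses on something with over 40 N, if the wrist force passes 120 N, or if a joint passes its speed limit or range.

### The arm

A 6-joint arm with a two-finger parallel gripper is mounted at the origin on the work surface. World frame = base frame: x ahead of the robot, y to its left, z up, the work surface at z = 0. Lengths are in mm, angles in rad, forces in N, time in s.
With the tool pointing down it reaches from about 400 to 925 mm from the base axis. Payload 12.5 kg.
Tool frame: the origin (TCP) lies between the finger pads; the fingertips stand 11 mm ahead of it and the grasp point (between the pads) lies 8 mm behind it (env.tip_extent is the distance from the TCP to the fingertips, in mm); x points along the fingers, z is the direction in which the jaws open and shut, and the axes are right-handed (so a half turn about x gives the same grasp; the last joint's range is limited). The gripper opens to 95 mm and grips with 3 to 60 N. Pads are 20 mm wide; open, the fingers measure 119 mm over their backs; the gripper's body (75 mm by 180 mm) begins 59 mm behind the grasp point.
Start: joints at [-1.27, 0.491, 1.559, -0, 1.092, -0.106], TCP at [247.319, -574.002, 225.661] pointing down, gripper open.
Joint ranges: [-3.1, 3.1], [-0.84, 2.19], [0.05, 2.79], [-1.13, 4.28], [0.06, 2.93], [-2.69, 2.69]. Speed limits (rad/s): [2.22, 2.22, 2.79, 3.14, 3.14, 3.14].

### API

Orientations are given as [roll, pitch, yaw] about the fixed x, y, z axes, in that order (R = Rz(yaw) Ry(pitch) Rx(roll)).
In Python, from cell import status, imaging, env gives the robot as it stands. The module is installed in compiled form; this text tells all that it offers.
- The arm moves only by the tool apply_moves, never from a script. Its argument "increments" is a list of rows, each a list of 5 numbers: the closure, from 0 (fully open) to 1 (shut), then the shift along the tool's x, y, z in mm, then the turn about the tool's x in degrees. A call has 1 to 10 rows; each row shifts and turns the commanded pose from where the row before left it, along the tool's axes as they then stand; what a row does not reach is not made up. A row lasts 1/10 s, in which the tool goes at most 50 mm and 8.59 degrees, less where a joint would pass 70% of its speed; a pose out of reach is approached as far as the arm can. A call with a gripper value outside its range is refused whole. The fingers move at their own pace and stop on an object; the grip force is fixed at half the most. Time passes only in rows, so rows that do not move let the fingers close. It gives the time, the measured TCP pose, the force and the opening at its end, in the units of the state.
- status.state(): the state, without advancing time (a new reading comes with each control period).
- imaging.read_camera(name): name is "scene" or "top"; returns a dict with "pixels" (384x512x3 uint8, red, green, blue), "fovy" (degrees; the focal length in pixels is half the picture's height over the tangent of half this angle, whatever the lens; pixels are square), "cx", "cy" (the principal point, pixels), "R" (3x3) and "t" (3): a world point X has camera coordinates R X + t. Camera axes: x right, y down, z forward; pixel columns grow to the right and rows downward; lengths in mm; the calibration is good to about 2 mm. A picture is of the moment at which its call begins. There is no depth.
- env.job_done(): hands the job in, once; it reports no verdict.
The state is a dict: "t": time; "joints": joint angles; "qvel": joint speeds; "tau": joint torques, N m; "eef_pos": TCP position; "tcp_rot": TCP orientation; "ft_force": force on the tool from outside, world axes, zero at the start; "moment": the same for the moment, N m; "opening": opening from 0.0 (shut) to 1.0 (fully open).
Only numpy, scipy, OpenCV 4.12 (cv2) and the standard library are available. Lean on these libraries where they do the work, as an engineer would, in place of code of your own. Each camera call takes 0.05 s, during which the arm holds its last target. There are 200 camera calls.

## Working session

There is one attempt and no reset: what is moved stays moved. The work goes in short steps, Python scripts to look and compute and a tool call to move; the robot and the scene stay as the last step left them, time stands still between calls to the robot, and variables do not carry over. Pictures are saved under pics/ and viewed, about 8 in all and at most 12, crops included, and the job is handed in when it is done.

Besides the shell and the picture viewer there is one more tool, called after ">>>" as a command line: name --pt "numbers of a row" for each row, then --argument value for the rest. apply_moves: Moves the arm, as the interface text tells. Its arguments: {"type":"object","properties":{"increments":{"type":"array"}},"required":["increments"]}

```bash
mkdir -p pics
cat > h.py <<'E'
import numpy as np, cv2
from cell import status, imaging, env
def grab(n,f):
    d=imaging.read_camera(n); cv2.imwrite(f,np.ascontiguousarray(d["pixels"][:,:,::-1])); return d
def foc(d): return 192/np.tan(np.radians(d["fovy"])/2)
def ray(d,u,v,z):
    R=np.array(d["R"]);t=np.array(d["t"]);f=foc(d)
    r=R.T@np.array([(u-d["cx"])/f,(v-d["cy"])/f,1]);c=-R.T@t
    return c+r*(z-c[2])/r[2]
def proj(d,X):
    p=np.array(d["R"])@np.array(X,float)+np.array(d["t"]);f=foc(d)
    return np.array([d["cx"]+f*p[0]/p[2],d["cy"]+f*p[1]/p[2]])
E
python3 - <<'E'
from h import *
import pickle
a=grab("top","pics/t0.png");b=grab("scene","pics/s0.png")
pickle.dump((a,b),open("c.pkl","wb"))
for d in(a,b): print(d["fovy"],d["cx"],d["cy"],np.round(-np.array(d["R"]).T@np.array(d["t"])),np.round(d["R"],2).tolist())
i=np.hstack([cv2.imread("pics/t0.png")]);cv2.imwrite("pics/t0b.png",cv2.resize(i,(800,600),interpolation=cv2.INTER_CUBIC))
print(status.state())
E
```

```text
53.47278524520246 255.32535612325768 196.11604033895202 [ 505.   12. 1026.] [[-0.02, -1.0, 0.02], [-1.0, 0.02, -0.05], [0.05, -0.03, -1.0]]
51.93665506614257 253.7420852211243 194.99221027011006 [1068. -545.  715.] [[0.72, 0.69, 0.02], [0.45, -0.45, -0.77], [-0.52, 0.56, -0.64]]
{'t': 0.1, 'joints': array([-1.26958264e+00,  4.91494685e-01,  1.55939307e+00, -1.35289649e-05,
        1.09170227e+00, -1.05558556e-01]), 'qvel': array([ 0.00054886, -0.00010523, -0.00050089, -0.00221782,  0.00184678,
        0.00041963]), 'tau': array([ 3.22789863e-03, -6.13621616e+01, -2.58605146e+01,  6.94207102e-02,
        4.70197177e-02, -4.90980176e-05]), 'eef_pos': array([ 247.25933789, -573.78471488,  225.12146329]), 'tcp_rot': array([3.04806469, 1.56979888, 1.88404684]), 'ft_force': array([-0.05434062,  0.44092919, -0.42042574]), 'moment': array([-0.05460167, -0.03247256, -0.01047302]), 'opening': 0.9987121646058122}
```

View pics/t0b.png

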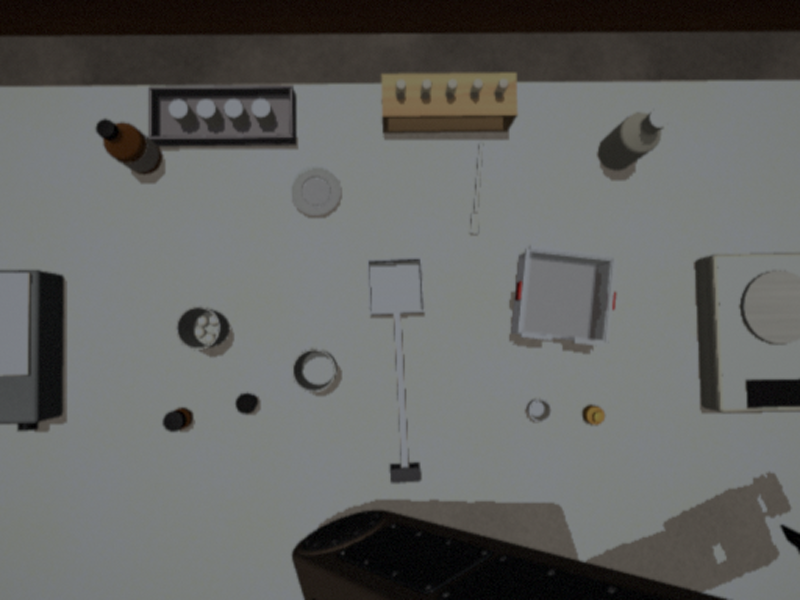

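View pics/s0.png

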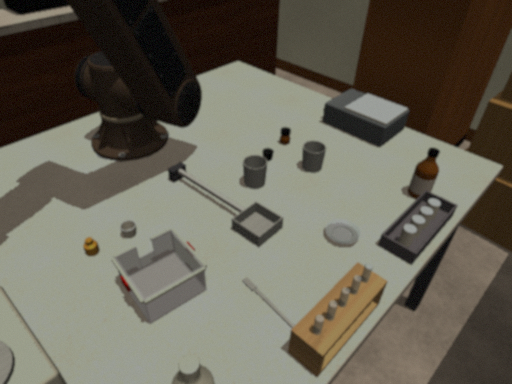

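The top view (800-scale) shows the ball-filled beaker at (203,328), an empty look-alike at (318,371), the basket at (396,288) with its end block at (405,472), and the tub at (566,297). The scene view agrees. Next I'll enlarge the top view.

Run:
```python
import cv2
i=cv2.imread("pics/t0.png")
cv2.imwrite("pics/c1.png",cv2.resize(i[150:310,95:405],None,fx=2.58,fy=2.58,interpolation=cv2.INTER_CUBIC))
j=cv2.imread("pics/s0.png")
cv2.imwrite("pics/c2.png",cv2.resize(j[120:320,100:360],None,fx=3,fy=3,interpolation=cv2.INTER_CUBIC))
```

```text
(no output)
```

View pics/c1.png

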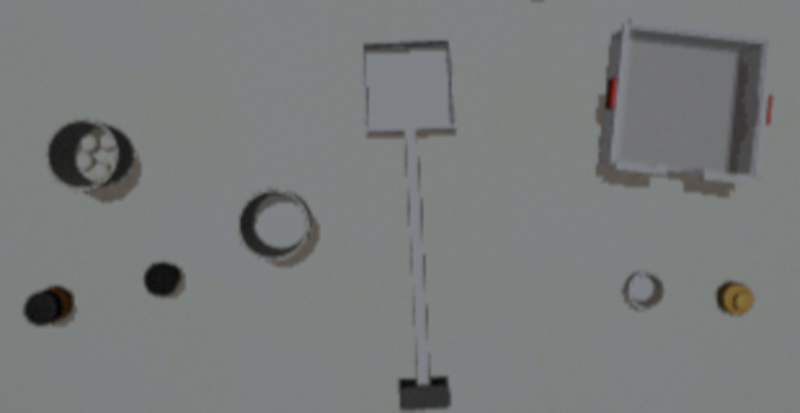

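View pics/c2.png

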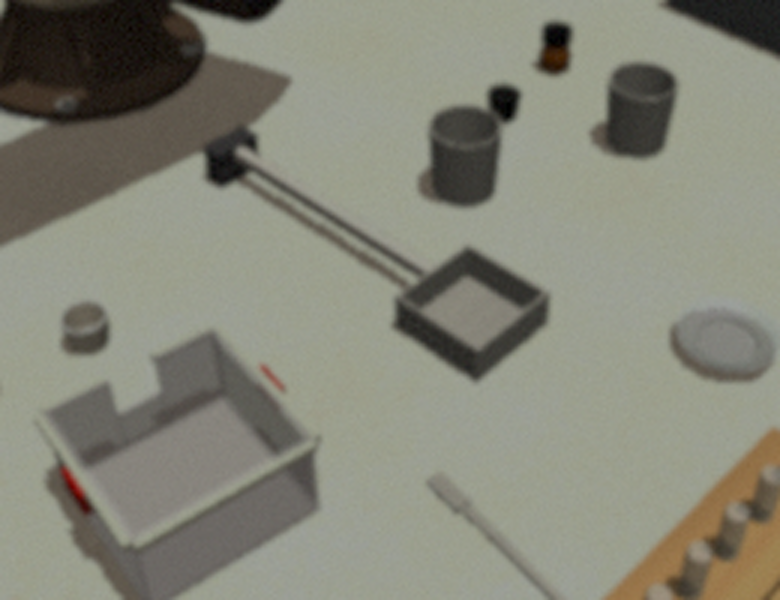

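The enlarged crops give the rim, corner and end-block pixels. I'll triangulate from these and check them against the known sizes.

Run:
```python
from h import *
import pickle
a,b=pickle.load(open("c.pkl","rb"))
T=lambda x,y,z:ray(a,95+(x+.5)/2.58-.5,150+(y+.5)/2.58-.5,z).round(1)
S=lambda x,y,z:ray(b,100+(x+.5)/3-.5,120+(y+.5)/3-.5,z).round(1)
print("f",foc(a),foc(b))
for n,F,z,P in [("beaker rim L R T B",T,75,[(48,155),(120,155),(84,119),(84,190)]),("S beaker c,l,r",S,75,[(643,86),(609,86),(676,86)]),
 ("look T",T,75,[(239,224),(313,224),(276,189),(276,260)]),("look S",S,75,[(464,126)]),
 ("bask T",T,37,[(364,44),(449,41),(455,130),(368,134)]),("bask S L T R",S,37,[(396,300),(468,249),(549,293),(477,343)]),
 ("handle T",T,37,[(412,134),(422,382)]),("block T",T,41,[(400,380),(449,378),(450,407),(402,408)]),("handle S",S,37,[(425,273),(240,150)]),
 ("tub T",T,80,[(628,22),(766,42),(755,176),(612,170)]),("tub S",S,80,[(40,412),(212,332),(318,440),(130,545)]),
 ("byst T crucible,weight,stopper,vial",T,30,[(641,290),(736,298),(163,279),(42,308)])]:
    print(n,[F(x,y,z)[:2].tolist() for x,y in P])
```

```text
f 381.14620639999896 394.21126625538045
beaker rim L R T B [[521.6, 339.3], [520.4, 270.8], [555.6, 304.9], [487.5, 305.2]]
S beaker c,l,r [[529.1, 298.4], [505.5, 274.4], [552.2, 321.8]]
look T [[452.1, 157.7], [450.6, 86.8], [484.9, 121.9], [416.9, 122.7]]
look S [[451.9, 123.5]]
bask T [[628.5, 35.9], [630.2, -50.1], [539.9, -54.3], [537.5, 33.4]]
bask S L T R [[547.5, -57.8], [545.6, 31.1], [632.1, 38.4], [629.1, -46.7]]
handle T [[536.7, -10.9], [289.6, -16.2]]
block T [[293.0, 5.7], [293.8, -42.9], [265.3, -43.3], [265.5, 4.2]]
handle S [[541.0, -17.3], [291.3, -18.7]]
tub T [[640.5, -222.3], [618.8, -357.1], [488.5, -341.7], [497.0, -202.5]]
tub S [[486.1, -341.9], [507.7, -210.0], [642.7, -222.6], [622.6, -360.9]]
byst T crucible,weight,stopper,vial [[374.8, -239.9], [364.6, -336.5], [396.3, 240.9], [370.2, 360.9]]
```

```bash
cat >> h.py <<'E'
from scipy.spatial.transform import Rotation as Ro
def pose():
    s=status.state(); R=Ro.from_euler("xyz",s["tcp_rot"]).as_matrix(); return s,np.array(s["eef_pos"]),R
def to(x,y,z):
    s,p,R=pose(); return (R.T@(np.array([x,y,z])-p)).round(1)
E
python3 - <<'E'
from h import *
s,p,R=pose();print(R.round(3),p)
E
```

```text
[[-0.     0.918  0.396]
 [ 0.001  0.396 -0.918]
 [-1.     0.    -0.001]] [ 247.25933789 -573.78471488  225.12146329]
```

>>> apply_moves --pt "0 -50 0 0 0" --pt "0 -50 0 0 0" --pt "0 -50 0 0 0" --pt "0 -50 0 0 0" --pt "0 -50 0 0 0" --pt "0 -50 0 0 0" --pt "0 -50 0 0 0" --pt "0 -50 0 0 0" --pt "0 -50 0 0 0" --pt "0 -50 0 0 0"

```text
t: 1.1
eef_pos: [248.2, -576.8, 696.1]
tcp_rot: [-0.1, 1.567, -1.264]
ft_force: [0.4, -0.2, 0.8]
opening: 0.999
```

>>> apply_moves --pt "0 -50 0 0 0" --pt "0 -50 0 0 0" --pt "0 -50 0 0 0" --pt "0 -50 0 0 0" --pt "0 -50 0 0 0" --pt "0 -50 0 0 0"

```text
t: 1.7
eef_pos: [200.0, -465.4, 811.3]
tcp_rot: [-0.001, 1.484, -1.165]
ft_force: [0.7, 0.1, -0.3]
opening: 0.999
```

Run:
```python
from h import *
s,p,R=pose();print(R.round(3),p,s["joints"],s["qvel"])
```

```text
[[ 0.034  0.918  0.394]
 [-0.08   0.396 -0.915]
 [-0.996 -0.     0.087]] [ 200.0080647  -465.37817354  811.26729032] [-1.30152012  0.4383144   0.04837856  0.02188078  2.56862537 -0.11862942] [-0.07384762 -0.30877804  0.00206723  0.05334967  0.15444047 -0.02432866]
```

>>> apply_moves --pt "0 0 0 0 0" --pt "0 0 0 0 0"

```text
t: 1.9
eef_pos: [200.3, -466.0, 810.9]
tcp_rot: [-0.001, 1.484, -1.166]
ft_force: [0.1, -0.8, -0.5]
opening: 0.999
```

Run:
```python
from h import *
s,p,R=pose();print(R.round(3),p,s["joints"],s["qvel"])
```

```text
[[ 0.034  0.918  0.394]
 [-0.08   0.396 -0.915]
 [-0.996 -0.     0.087]] [ 200.30039119 -466.0389058   810.85062028] [-1.30125395  0.43898979  0.04878087  0.02164785  2.56753218 -0.1184741 ] [ 0.00346697  0.03813342  0.01051826  0.00147761 -0.00215997 -0.00037286]
```

The commanded pose resets to what was reached, so the reach limit lets the tool be tilted. With a tool inclined about 45°, a half turn about its own axis pours the beaker. I'll try pushing outward against the limit to build up tilt.

>>> apply_moves --pt "0 4 0 50 0" --pt "0 4 0 50 0" --pt "0 4 0 50 0" --pt "0 4 0 50 0"

```text
t: 2.3
eef_pos: [256.9, -597.6, 725.1]
tcp_rot: [0.002, 1.438, -1.162]
ft_force: [0.9, -0.3, 1.0]
opening: 0.998
```

```bash
cat >> h.py <<'E'
def st():
    s,p,R=pose();x=R[:,0];print("p",p.round(1),"r",np.hypot(*p[:2]).round(1),"x",x.round(3),"elev_deg",np.degrees(np.arcsin(-x[2])).round(1),"az",np.degrees(np.arctan2(x[1],x[0])).round(1),"posaz",np.degrees(np.arctan2(p[1],p[0])).round(1),"z",R[:,2].round(3),"q",s["joints"].round(3),"F",s["ft_force"].round(1),"op",round(s["opening"],3),"t",s["t"])
E
python3 -c "
from h import *
st()"
```

```text
p [ 256.9 -597.6  725.1] r 650.5 x [ 0.053 -0.121 -0.991] elev_deg 82.4 az -66.6 posaz -66.7 z [ 0.392 -0.91   0.132] q [-1.272  0.598  0.049  0.021  2.362 -0.092] F [ 0.9 -0.3  1. ] op 0.998 t 2.3
```

>>> apply_moves --pt "0 36 0 46 0" --pt "0 36 0 46 0" --pt "0 30 0 50 0" --pt "0 30 0 50 0" --pt "0 6 0 50 0" --pt "0 6 0 50 0" --pt "0 6 0 50 0"

```text
t: 3.0
eef_pos: [339.3, -788.5, 542.8]
tcp_rot: [0.001, 1.342, -1.163]
ft_force: [-0.1, 0.3, 0.4]
opening: 1.0
```

```bash
python3 -c "
from h import *
st()"
```

```text
p [ 339.3 -788.5  542.8] r 858.4 x [ 0.09  -0.209 -0.974] elev_deg 76.9 az -66.7 posaz -66.7 z [ 0.385 -0.894  0.227] q [-1.247  0.861  0.049  0.021  2.002 -0.072] F [-0.1  0.3  0.4] op 1.0 t 3.0
```

>>> apply_moves --pt "0 -15 0 47 0" --pt "0 -15 0 47 0" --pt "0 -15 0 47 0" --pt "0 -15 0 47 0" --pt "0 -15 0 47 0" --pt "0 -15 0 47 0" --pt "0 -15 0 47 0" --pt "0 -15 0 47 0"

```text
t: 3.8
eef_pos: [357.4, -830.3, 578.7]
tcp_rot: [-0.001, 1.108, -1.165]
ft_force: [0.5, 0.3, -0.3]
opening: 0.999
```

```bash
python3 -c "
from h import *
st()"
```

```text
p [ 357.4 -830.3  578.7] r 904.0 x [ 0.177 -0.41  -0.895] elev_deg 63.5 az -66.7 posaz -66.7 z [ 0.354 -0.822  0.447] q [-1.248  0.843  0.048  0.038  1.789 -0.067] F [ 0.5  0.3 -0.3] op 0.999 t 3.8
```

>>> apply_moves --pt "0 -15 0 47 0" --pt "0 -15 0 47 0" --pt "0 -15 0 47 0" --pt "0 -15 0 47 0" --pt "0 -15 0 47 0" --pt "0 -15 0 47 0" --pt "0 -15 0 47 0" --pt "0 -15 0 47 0" --pt "0 -15 0 47 0" --pt "0 -15 0 47 0"

```text
t: 4.8
eef_pos: [355.9, -826.4, 697.0]
tcp_rot: [-0.0, 0.82, -1.164]
ft_force: [0.6, 0.4, -0.0]
opening: 1.001
```

```bash
python3 -c "
from h import *
st()"
```

```text
p [ 355.9 -826.4  697. ] r 899.8 x [ 0.27  -0.626 -0.731] elev_deg 47.0 az -66.7 posaz -66.7 z [ 0.29  -0.672  0.682] q [-1.256  0.742  0.048  0.062  1.603 -0.065] F [ 0.6  0.4 -0. ] op 1.001 t 4.8
```

Run:
```python
from h import *
from scipy.optimize import least_squares
# J2,J3,pitch sum, r, z (in arm plane, approx)
D=[(.4915,1.5594,1.0917,625,225.1),(.43899,.04878,2.5675,507.2,810.9),(.598,.049,2.362,650.5,725.1),(.861,.049,2.002,858.4,542.8),(.843,.048,1.789,904,578.7),(.742,.048,1.603,899.8,697)]
def f(p):
    r0,zs,a,b,d,e=p;o=[]
    for q2,q3,q5,r,z in D:
        t=q2+q3+q5
        o+=[r0+a*np.sin(q2)+b*np.sin(q2+q3+e)+d*np.sin(t)-np.sqrt(r*r-66**2), zs+a*np.cos(q2)+b*np.cos(q2+q3+e)+d*np.cos(t)-z]
    return o
s=least_squares(f,[0,400,450,400,250,0]);print(s.x.round(2),np.round(s.fun,1))
```

```text
[-3.0000e-02  1.9750e+02  5.8710e+02  4.1327e+02  2.6198e+02  1.0000e-01] [-0.  -0.  -0.1 -0.1  0.1 -0.1 -0.   0.5  0.1 -0.3 -0.1  0. ]
```

Fit residuals are under 0.5 mm: the shoulder is at z 197, the straight arm is about 1000 mm, and wrist to TCP is 262 mm. The tool azimuth has to become about 0, so I'll move to azimuth 72° and push there. That drifts the tool axis to az 0, elevation 42°.

>>> apply_moves --pt "0 -25 19 -38 0" --pt "0 -25 19 -38 0" --pt "0 -25 19 -38 0" --pt "0 -25 19 -38 0" --pt "0 -25 19 -38 0" --pt "0 -25 19 -38 0" --pt "0 -25 19 -38 0" --pt "0 -25 19 -38 0" --pt "0 -25 19 -38 0" --pt "0 -25 19 -38 0"

```text
t: 5.8
eef_pos: [355.6, -394.2, 635.3]
tcp_rot: [0.003, 0.821, -1.163]
ft_force: [0.8, -0.2, 0.9]
opening: 0.998
```

>>> apply_moves --pt "0 -25 19 -38 0" --pt "0 -25 19 -38 0" --pt "0 -25 19 -38 0" --pt "0 -25 19 -38 0" --pt "0 -25 19 -38 0" --pt "0 -25 19 -38 0" --pt "0 -25 19 -38 0" --pt "0 -25 19 -38 0" --pt "0 -25 19 -38 0" --pt "0 -25 19 -38 0"

```text
t: 6.8
eef_pos: [353.9, 79.8, 562.4]
tcp_rot: [0.005, 0.825, -1.16]
ft_force: [1.0, -0.8, 0.2]
opening: 1.002
```

```bash
python3 -c "
from h import *
st()"
```

```text
p [353.9  79.8 562.4] r 362.8 x [ 0.271 -0.622 -0.735] elev_deg 47.3 az -66.4 posaz 12.7 z [ 0.289 -0.676  0.678] q [ 0.529 -0.078  1.611 -0.745  1.678  1.638] F [ 1.  -0.8  0.2] op 1.002 t 6.8
```

>>> apply_moves --pt "0 -25 19 -38 0" --pt "0 -25 19 -38 0" --pt "0 -25 19 -38 0" --pt "0 -25 19 -38 0" --pt "0 -25 19 -38 0" --pt "0 -25 19 -38 0" --pt "0 -25 19 -38 0" --pt "0 -25 19 -38 0" --pt "0 -25 19 -38 0" --pt "0 -25 19 -38 0"

```text
t: 7.8
eef_pos: [351.9, 566.8, 488.2]
tcp_rot: [0.003, 0.827, -1.162]
ft_force: [1.5, 0.5, 0.9]
opening: 1.001
```

```bash
python3 -c "
from h import *
st();print(to(351,698,430))"
```

```text
p [351.9 566.8 488.2] r 667.2 x [ 0.269 -0.622 -0.736] elev_deg 47.4 az -66.6 posaz 58.2 z [ 0.29  -0.676  0.677] q [ 1.118  0.674  0.732 -0.667  2.16   2.023] F [1.5 0.5 0.9] op 1.001 t 7.8
[ -39.    50.9 -128.4]
```

>>> apply_moves --pt "0 -29 32 -24 0" --pt "0 -29 32 -24 0" --pt "0 -29 32 -24 0" --pt "0 -29 32 -24 0" --pt "0 -38 30 -11 0" --pt "0 -38 30 -11 0" --pt "0 -38 30 -11 0" --pt "0 -38 30 -11 0"

```text
t: 8.6
eef_pos: [376.2, 683.5, 486.4]
tcp_rot: [0.133, 0.836, -0.984]
ft_force: [0.0, 0.2, -0.2]
opening: 1.003
```

```bash
cat >> h.py <<'E'
def wr(n=None):
    s,p,R=pose(); w=p-262*R[:,0]-np.array([0,0,197.5]); u=w/np.linalg.norm(w)
    print("wrist",w.round(0),"len",np.linalg.norm(w).round(1),"n az",np.degrees(np.arctan2(u[1],u[0])).round(1),"el",np.degrees(np.arcsin(u[2])).round(1),"n tool",(R.T@u*50).round(1))
E
python3 -c "
from h import *
st();wr()"
```

```text
p [376.2 683.5 486.4] r 780.2 x [ 0.371 -0.558 -0.742] elev_deg 47.9 az -56.4 posaz 61.2 z [ 0.297 -0.686  0.664] q [ 1.17   1.002  0.047 -0.883  2.332  1.732] F [ 0.   0.2 -0.2] op 1.003 t 8.6
wrist [279. 830. 483.] len 999.9 n az 71.4 el 28.9 n tool [-35.9  33.8  -8.2]
```

>>> apply_moves --pt "0 -36 34 -8 0" --pt "0 -36 34 -8 0" --pt "0 -35 35 -8 0" --pt "0 -34 36 -8 0" --pt "0 -34 36 -8 0" --pt "0 -33 37 -8 0"

```text
t: 9.2
eef_pos: [385.2, 705.4, 498.8]
tcp_rot: [0.284, 0.837, -0.776]
ft_force: [0.3, -0.7, 0.2]
opening: 1.0
```

```bash
python3 -c "
from h import *
st();wr()"
```

```text
p [385.2 705.4 498.8] r 803.7 x [ 0.478 -0.469 -0.743] elev_deg 48.0 az -44.5 posaz 61.4 z [ 0.313 -0.7    0.643] q [ 1.19   0.987  0.048 -0.883  2.215  1.735] F [ 0.3 -0.7  0.2] op 1.0 t 9.2
wrist [260. 828. 496.] len 999.7 n az 72.6 el 29.7 n tool [-31.6  37.7  -9. ]
```

>>> apply_moves --pt "0 -13 33 -25 0" --pt "0 -13 33 -25 0" --pt "0 -12 34 -25 0" --pt "0 -11 34 -25 0" --pt "0 -10 34 -25 0" --pt "0 -10 34 -25 0" --pt "0 -24 41 -12 0" --pt "0 -24 41 -12 0" --pt "0 -22 43 -12 0" --pt "0 -22 43 -12 0"

```text
t: 10.2
eef_pos: [419.5, 794.3, 427.6]
tcp_rot: [0.539, 0.815, -0.433]
ft_force: [-0.0, 0.6, 0.8]
opening: 1.004
```

```bash
python3 -c "
from h import *
st();wr()"
```

```text
p [419.5 794.3 427.6] r 898.3 x [ 0.623 -0.288 -0.728] elev_deg 46.7 az -24.8 posaz 62.2 z [ 0.352 -0.728  0.589] q [ 1.21   1.072  0.048 -0.824  1.941  1.836] F [-0.   0.6  0.8] op 1.004 t 10.2
wrist [256. 870. 421.] len 999.5 n az 73.6 el 24.9 n tool [-19.8  43.5 -14.7]
```

>>> apply_moves --pt "0 -11 40 -22 0" --pt "0 -9 40 -22 0" --pt "0 -8 41 -22 0" --pt "0 -6 41 -22 0" --pt "0 -11 46 -16 0" --pt "0 -9 46 -16 0" --pt "0 -8 46 -16 0"

```text
t: 10.9
eef_pos: [450.2, 850.6, 403.5]
tcp_rot: [0.724, 0.761, -0.172]
ft_force: [0.1, 0.0, -0.1]
opening: 0.999
```

```bash
python3 -c "
from h import *
st();wr()"
```

```text
p [450.2 850.6 403.5] r 962.4 x [ 0.713 -0.124 -0.69 ] elev_deg 43.6 az -9.8 posaz 62.1 z [ 0.396 -0.741  0.542] q [ 1.209  1.11   0.048 -0.802  1.723  1.866] F [ 0.1  0.  -0.1] op 0.999 t 10.9
wrist [263. 883. 387.] len 999.3 n az 73.4 el 22.8 n tool [ -9.4  46.1 -17. ]
```

>>> apply_moves --pt "0 8 36 -31 0" --pt "0 9 36 -31 0" --pt "0 10 36 -31 0" --pt "0 11 36 -31 0" --pt "0 0 45 -20 0" --pt "0 1 45 -20 0"

```text
t: 11.5
eef_pos: [473.4, 916.5, 335.4]
tcp_rot: [0.857, 0.7, 0.029]
ft_force: [-0.3, -0.4, 0.2]
opening: 0.998
```

```bash
python3 -c "
from h import *
st();wr()"
```

```text
p [473.4 916.5 335.4] r 1031.6 x [ 0.764  0.022 -0.644] elev_deg 40.1 az 1.6 posaz 62.7 z [ 0.444 -0.743  0.501] q [ 1.209  1.195  0.049 -0.788  1.503  1.928] F [-0.3 -0.4  0.2] op 0.998 t 11.5
wrist [273. 911. 307.] len 999.1 n az 73.3 el 17.9 n tool [  1.6  45.7 -20.1]
```

Run:
```python
from h import *
import pickle
a,b=pickle.load(open("c.pkl","rb"))
T=lambda x,y,z:ray(a,95+(x+.5)/2.58-.5,150+(y+.5)/2.58-.5,z).round(1)
S=lambda x,y,z:ray(b,100+(x+.5)/3-.5,120+(y+.5)/3-.5,z).round(1)
print(S(638,157,0)-31*np.array([.54,-.84,0]),T(134,158,0)+[0,31,0])
o=[]
for d,f,(u0,v0,s) in((a,"t0",(105,185,13)),(b,"s0",(280,125,9))):
    i=cv2.imread(f"pics/{f}.png");w=360//s+15
    c=cv2.resize(i[v0:v0+45,u0:u0+60],None,fx=8,fy=8,interpolation=cv2.INTER_CUBIC);c=cv2.convertScaleAbs(c,alpha=1.6)
    for z,r in((75,35),(0,31)):
        P=np.array([(proj(d,[525+r*np.cos(t),301.5+r*np.sin(t),z])-[u0,v0]+.5)*8-.5 for t in np.linspace(0,6.28,60)])
        cv2.polylines(c,[P.round().astype(np.int32)],True,(0,0,255) if z else (0,255,0),1)
    o.append(c)
cv2.imwrite("pics/o1.png",np.vstack(o)[:,:480])
```

```text
[525.06 314.04   0.  ] [518.2 307.8   0. ]
```

>>> apply_moves --pt "0 0 0 0 8.2" --pt "0 0 0 0 8.2" --pt "0 0 0 0 8.2" --pt "0 0 0 0 8.2" --pt "0 0 0 0 8.2"

```text
t: 12.0
eef_pos: [473.2, 916.1, 337.0]
tcp_rot: [1.579, 0.7, 0.029]
ft_force: [-0.2, -0.3, -0.2]
opening: 1.0
```

View pics/o1.png

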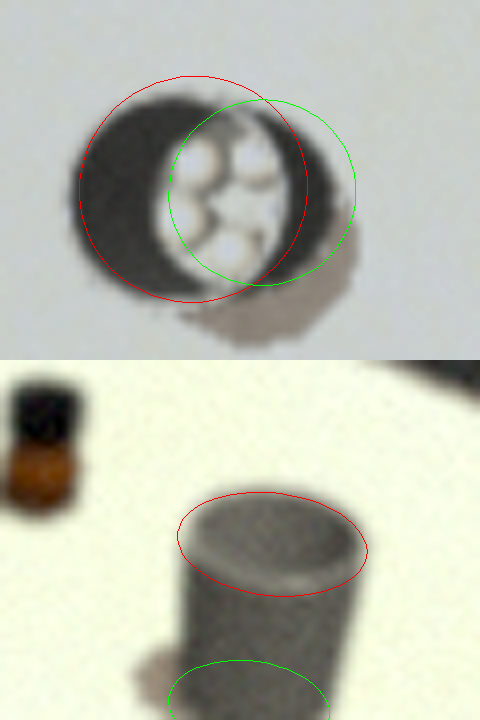

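```bash
python3 -c "
from h import *
st();print(to(450,330,335))"
```

```text
p [473.2 916.1 337. ] r 1031.1 x [ 0.765  0.022 -0.644] elev_deg 40.1 az 1.6 posaz 62.7 z [ 0.023 -1.    -0.006] q [ 1.209  1.193  0.048 -0.788  1.504  2.649] F [-0.2 -0.3 -0.2] op 1.0 t 12.0
[-29.3 -22.3 585.4]
```

Overlay: the beaker is about 6 px (8x scale) off my guess, so I'm correcting it to (522, 307). J6 is near its limit, and the low poses need the flipped wrist branch (J4≈π). I'll unroll, carry the hand high round to the right side, roll back, and fold in there.

```bash
cat >> h.py <<'E'
def rows(legs,g=0):
    "legs: (dx,dy,dz,turn_deg,n) world; prints rows of tool increments per leg"
    s,p,R=pose(); R=R.copy()
    for dx,dy,dz,tu,n in legs:
        o=[]
        for k in range(n):
            v=R.T@np.array([dx,dy,dz])/n; o.append([g,*[int(round(c)) if abs(c)>12 else float(round(c,1)) for c in v],round(tu/n,1)])
            R=R@Ro.from_euler("x",tu/n,degrees=True).as_matrix()
        print(o if tu else (n,o[0]))
E
python3 -c "
from h import *
rows([(0,0,60,-41,5),(177,-311,235,0,9),(100,-600,0,0,13),(-150,-450,-50,41,10),(-100,30,-350,0,8)])"
```

```text
[[0, -7.7, 9.2, -0.1, -8.2], [0, -7.7, 9.1, 1.2, -8.2], [0, -7.7, 8.8, 2.5, -8.2], [0, -7.7, 8.4, 3.7, -8.2], [0, -7.7, 7.8, 4.9, -8.2]]
(9, [0, -2.5, 1.5, 47, 0.0])
(13, [0, 4.9, -27, 38, 0.0])
[[0, -9.2, -40, 25, 4.1], [0, -9.2, -38, 27, 4.1], [0, -9.2, -36, 30, 4.1], [0, -9.2, -34, 32, 4.1], [0, -9.2, -31, 35, 4.1], [0, -9.2, -29, 37, 4.1], [0, -9.2, -26, 39, 4.1], [0, -9.2, -23, 41, 4.1], [0, -9.2, -20, 42, 4.1], [0, -9.2, -17, 44, 4.1]]
(8, [0, 19, -41, -3.8, 0.0])
```

>>> apply_moves --pt "0 -8 9 0 -8.2" --pt "0 -8 9 1 -8.2" --pt "0 -8 9 2.5 -8.2" --pt "0 -8 8 4 -8.2" --pt "0 -8 8 5 -8.2" --pt "0 -2.5 1.5 47 0" --pt "0 -2.5 1.5 47 0" --pt "0 -2.5 1.5 47 0" --pt "0 -2.5 1.5 47 0" --pt "0 -2.5 1.5 47 0"

```text
t: 13.0
eef_pos: [564.1, 734.6, 519.8]
tcp_rot: [0.867, 0.693, 0.043]
ft_force: [0.6, 0.7, -0.1]
opening: 1.003
```

>>> apply_moves --pt "0 -2.5 1.5 47 0" --pt "0 -2.5 1.5 47 0" --pt "0 -2.5 1.5 47 0" --pt "0 -2.5 1.5 47 0" --pt "0 5 -27 38 0" --pt "0 5 -27 38 0" --pt "0 5 -27 38 0" --pt "0 5 -27 38 0" --pt "0 5 -27 38 0" --pt "0 5 -27 38 0"

```text
t: 14.0
eef_pos: [692.1, 321.6, 622.2]
tcp_rot: [0.865, 0.692, 0.041]
ft_force: [0.5, 0.4, 0.4]
opening: 0.998
```

```bash
python3 -c "
from h import *
st();wr()"
```

```text
p [692.1 321.6 622.2] r 763.2 x [ 0.769  0.032 -0.638] elev_deg 39.6 az 2.4 posaz 24.9 z [ 0.445 -0.744  0.499] q [ 0.454  0.288  1.107 -0.39   0.948  1.373] F [0.5 0.4 0.4] op 0.998 t 14.0
wrist [491. 313. 592.] len 830.1 n az 32.6 el 45.5 n tool [ 0.6 47.1 16.9]
```

>>> apply_moves --pt "0 5 -27 38 0" --pt "0 5 -27 38 0" --pt "0 5 -27 38 0" --pt "0 5 -27 38 0" --pt "0 5 -27 38 0" --pt "0 5 -27 38 0" --pt "0 5 -27 38 0"

```text
t: 14.7
eef_pos: [750.6, -1.1, 622.2]
tcp_rot: [0.863, 0.691, 0.039]
ft_force: [1.7, 0.2, 0.1]
opening: 1.004
```

>>> apply_moves --pt "0 -9 -40 25 4.1" --pt "0 -9 -38 27 4.1" --pt "0 -9 -36 30 4.1" --pt "0 -9 -34 32 4.1" --pt "0 -9 -31 35 4.1" --pt "0 -9 -29 37 4.1" --pt "0 -9 -26 39 4.1" --pt "0 -9 -23 41 4.1" --pt "0 -9 -20 42 4.1" --pt "0 -9 -17 44 4.1"

```text
t: 15.7
eef_pos: [606.9, -452.9, 569.2]
tcp_rot: [1.579, 0.693, 0.037]
ft_force: [0.7, 0.7, 0.9]
opening: 1.0
```

```bash
python3 -c "
from h import *
st();wr()
rows([(-110,30,-320,0,8)])"
```

```text
p [ 606.9 -452.9  569.2] r 757.3 x [ 0.769  0.028 -0.639] elev_deg 39.7 az 2.1 posaz -36.7 z [ 0.032 -0.999 -0.006] q [-0.955  0.343  1.155  0.767  1.188  0.459] F [0.7 0.7 0.9] op 1.0 t 15.7
wrist [ 406. -460.  539.] len 816.8 n az -48.6 el 41.3 n tool [-2.8 40.8 28.8]
(8, [0, 15, -39, -3.9, 0.0])
```

>>> apply_moves --pt "0 15 -39 -4 0" --pt "0 15 -39 -4 0" --pt "0 15 -39 -4 0" --pt "0 15 -39 -4 0" --pt "0 15 -39 -4 0" --pt "0 15 -39 -4 0" --pt "0 15 -39 -4 0" --pt "0 15 -39 -4 0"

```text
t: 16.5
eef_pos: [498.6, -421.2, 251.4]
tcp_rot: [1.575, 0.695, 0.036]
ft_force: [0.1, -0.9, -0.6]
opening: 0.999
```

```bash
python3 -c "
from h import *
st();wr()
p=pose()[1];print(p)
rows([(530-p[0],-p[1],0,0,10),(420-530,304,170-p[2],0,8)])"
```

```text
p [ 498.6 -421.2  251.4] r 652.7 x [ 0.768  0.028 -0.64 ] elev_deg 39.8 az 2.1 posaz -40.2 z [ 0.034 -0.999 -0.003] q [-1.089  0.432  1.886  1.232  0.825 -0.446] F [ 0.1 -0.9 -0.6] op 0.999 t 16.5
wrist [ 298. -428.  222.] len 566.7 n az -55.2 el 23.0 n tool [ 6.6 31.1 38.6]
[ 498.63713376 -421.16115367  251.38836661]
(10, [0, 3.6, 2.8, -42, 0.0])
(8, [0, -3.0, -16, -38, 0.0])
```

>>> apply_moves --pt "0 9 -14 -4 0" --pt "0 9 -14 -4 0" --pt "0 9 -14 -4 0" --pt "0 0 0 -46 0" --pt "0 0 0 -46 0" --pt "0 6 -7 -46 0" --pt "0 6 -7 -46 0" --pt "0 0 0 -46 0" --pt "0 0 0 -46 0" --pt "0 0 0 -46 0"

```text
t: 17.5
eef_pos: [481.6, -86.1, 186.4]
tcp_rot: [1.577, 0.695, 0.037]
ft_force: [1.7, -0.6, 1.0]
opening: 0.999
```

```bash
python3 -c "
from h import *
st();wr()
p=pose()[1];print(p)
rows([(405-p[0],304-p[1],150-p[2],0,9)])"
```

```text
p [481.6 -86.1 186.4] r 489.2 x [ 0.768  0.029 -0.64 ] elev_deg 39.8 az 2.1 posaz -10.1 z [ 0.033 -0.999 -0.005] q [-0.545  0.321  2.462  2.299  0.602 -1.217] F [ 1.7 -0.6  1. ] op 0.999 t 17.5
wrist [280. -94. 157.] len 334.6 n az -18.5 el 27.9 n tool [16.8 44.5 15.3]
[481.59253864 -86.13646858 186.44013952]
(9, [0, -2.7, -7.8, -44, 0.0])
```

>>> apply_moves --pt "0 -2.5 -8 -44 0" --pt "0 -2.5 -8 -44 0" --pt "0 -2.5 -8 -44 0" --pt "0 -2.5 -8 -44 0" --pt "0 -2.5 -8 -44 0" --pt "0 -2.5 -8 -44 0" --pt "0 -2.5 -8 -44 0" --pt "0 -2.5 -8 -44 0" --pt "0 -2.5 -8 -44 0"

```text
t: 18.4
eef_pos: [408.3, 295.4, 149.8]
tcp_rot: [1.583, 0.693, 0.044]
ft_force: [0.8, -1.1, 1.1]
opening: 1.003
```

```bash
python3 -c "
from h import *
st();wr()
g=np.array([522,307,45]);s,p,R=pose();T=g+8*R[:,0];print(T,to(*(T-60*R[:,0])),to(*T))
grab('top','pics/t1.png');i=cv2.imread('pics/t1.png');cv2.imwrite('pics/t1c.png',cv2.resize(i[150:290,70:250],None,fx=4,fy=4,interpolation=cv2.INTER_CUBIC))"
```

```text
p [408.3 295.4 149.8] r 504.0 x [ 0.768  0.034 -0.639] elev_deg 39.7 az 2.5 posaz 35.9 z [ 0.036 -0.999 -0.01 ] q [ 0.756  0.465  2.366  4.093  0.666 -1.888] F [ 0.8 -1.1  1.1] op 1.003 t 18.4
wrist [207. 287. 120.] len 373.3 n az 54.2 el 18.7 n tool [ 12.3  30.6 -37.5]
[528.14691557 307.26846497  39.88694265] [102.8  -7.8  -6.5] [162.8  -7.8  -6.5]
```

>>> apply_moves --pt "0 35 -3 -2 0" --pt "0 35 -3 -2 0" --pt "0 30 -2 -2.5 0" --pt "0 0 0 0 0"

```text
t: 18.85
eef_pos: [482.6, 302.5, 77.7]
tcp_rot: [1.581, 0.694, 0.04]
ft_force: [-0.8, 0.8, 0.0]
opening: 1.0
```

```bash
python3 -c "
from h import *
st()
g=np.array([522,307,45]);s,p,R=pose();T=g+8*R[:,0];print(T,to(*T))
grab('top','pics/t2.png');grab('scene','pics/s2.png');i=cv2.imread('pics/t2.png');j=cv2.imread('pics/s2.png')
k=lambda a:cv2.convertScaleAbs(cv2.resize(a,None,fx=4,fy=4,interpolation=cv2.INTER_CUBIC),alpha=1.6)
cv2.imwrite('pics/x2.png',np.hstack([k(i[160:290,80:180]),k(j[90:220,260:360])]))"
```

```text
p [482.6 302.5  77.7] r 569.5 x [ 0.768  0.031 -0.64 ] elev_deg 39.8 az 2.3 posaz 32.1 z [ 0.034 -0.999 -0.008] q [ 0.644  0.671  2.275  3.863  0.722 -1.728] F [-0.8  0.8  0. ] op 1.0 t 18.85
[528.14326395 307.24584046  39.88141909] [59.4  0.1 -2.9]
```

View pics/x2.png

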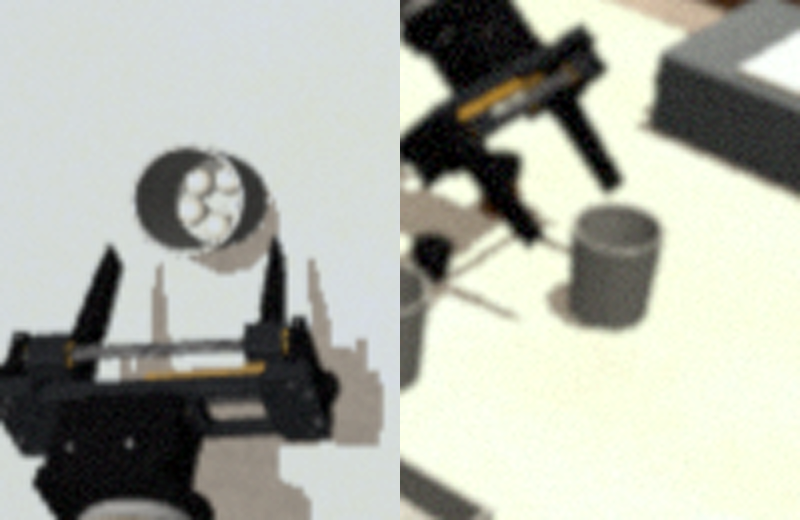

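Both fingertips straddle the beaker, with tips at crop (112,250) and (277,240) and the rim centre at about x 190. I'll advance and grip.

>>> apply_moves --pt "0 20 0 -1.5 0" --pt "0 20 0 -1.5 0" --pt "0 19 0 -1 0" --pt "0 0 0 0 0" --pt "1 0 0 0 0" --pt "1 0 0 0 0" --pt "1 0 0 0 0" --pt "1 0 0 0 0" --pt "1 0 0 0 0" --pt "1 0 0 0 0"

```text
t: 19.95
eef_pos: [525.6, 308.3, 42.0]
tcp_rot: [1.58, 0.693, 0.041]
ft_force: [-3.8, 0.7, 6.9]
opening: 0.701
```

```bash
python3 -c "
from h import *
st()
rows([(0,0,100,0,6)],1)"
```

```text
p [525.6 308.3  42. ] r 609.3 x [ 0.769  0.032 -0.639] elev_deg 39.7 az 2.4 posaz 30.4 z [ 0.035 -0.999 -0.007] q [ 0.596  0.763  2.197  3.796  0.728 -1.704] F [-3.8  0.7  6.9] op 0.701 t 19.95
(6, [1, -10.6, 13, -0.1, 0.0])
```

Gripped, with the opening reading 66.6 mm (expected 67). Lifting.

>>> apply_moves --pt "1 -3 4 0 0" --pt "1 -6 8 0 0" --pt "1 -11 13 0 0" --pt "1 -11 13 0 0" --pt "1 -11 13 0 0" --pt "1 -11 13 0 0" --pt "1 -8 9 0 0" --pt "1 -6 7 0 0" --pt "1 0 0 0 0"

```text
t: 20.85
eef_pos: [525.6, 307.4, 147.5]
tcp_rot: [1.582, 0.692, 0.042]
ft_force: [0.4, 0.6, -3.0]
opening: 0.699
```

```bash
python3 -c "
from h import *
st()
grab('scene','pics/s3.png')
s,p,R=pose()
rows([(629-p[0],-2-p[1],0,0,10)],1)"
```

```text
p [525.6 307.4 147.5] r 608.9 x [ 0.769  0.032 -0.638] elev_deg 39.7 az 2.4 posaz 30.3 z [ 0.035 -0.999 -0.009] q [ 0.594  0.53   2.162  4.053  0.536 -2.022] F [ 0.4  0.6 -3. ] op 0.699 t 20.85
(10, [1, 7.0, 6.1, 31, 0.0])
```

>>> apply_moves --pt "1 4 4 16 0" --pt "1 7 6 33 0" --pt "1 7 6 33 0" --pt "1 7 6 33 0" --pt "1 7 6 33 0" --pt "1 7 6 33 0" --pt "1 7 6 33 0" --pt "1 7 6 33 0" --pt "1 7 6 33 0" --pt "1 5 4 20 0"

```text
t: 21.9
eef_pos: [621.7, 8.1, 144.3]
tcp_rot: [1.581, 0.695, 0.039]
ft_force: [0.3, 1.0, -2.4]
opening: 0.702
```

```bash
python3 -c "
from h import *
st()
grab('top','pics/t4.png');grab('scene','pics/s4.png');i=cv2.imread('pics/t4.png');j=cv2.imread('pics/s4.png')
k=lambda a:cv2.convertScaleAbs(cv2.resize(a,None,fx=4,fy=4,interpolation=cv2.INTER_CUBIC),alpha=1.6)
cv2.imwrite('pics/x4.png',np.hstack([k(i[130:270,205:305]),k(j[120:260,180:280])]))
s,p,R=pose()
rows([(629-p[0],-2-p[1],110-p[2],112,14)],1)"
```

```text
p [621.7   8.1 144.3] r 621.8 x [ 0.767  0.03  -0.641] elev_deg 39.8 az 2.3 posaz 0.7 z [ 0.033 -0.999 -0.008] q [-0.156  0.521  2.211  2.811  0.479 -1.392] F [ 0.3  1.  -2.4] op 0.702 t 21.9
[[1, 1.9, -1.6, 0.7, 8.0], [1, 1.9, -1.5, 0.9, 8.0], [1, 1.9, -1.3, 1.1, 8.0], [1, 1.9, -1.1, 1.3, 8.0], [1, 1.9, -1.0, 1.5, 8.0], [1, 1.9, -0.7, 1.6, 8.0], [1, 1.9, -0.5, 1.7, 8.0], [1, 1.9, -0.3, 1.7, 8.0], [1, 1.9, -0.0, 1.7, 8.0], [1, 1.9, 0.2, 1.7, 8.0], [1, 1.9, 0.4, 1.7, 8.0], [1, 1.9, 0.7, 1.6, 8.0], [1, 1.9, 0.9, 1.5, 8.0], [1, 1.9, 1.1, 1.4, 8.0]]
```

View pics/x4.png

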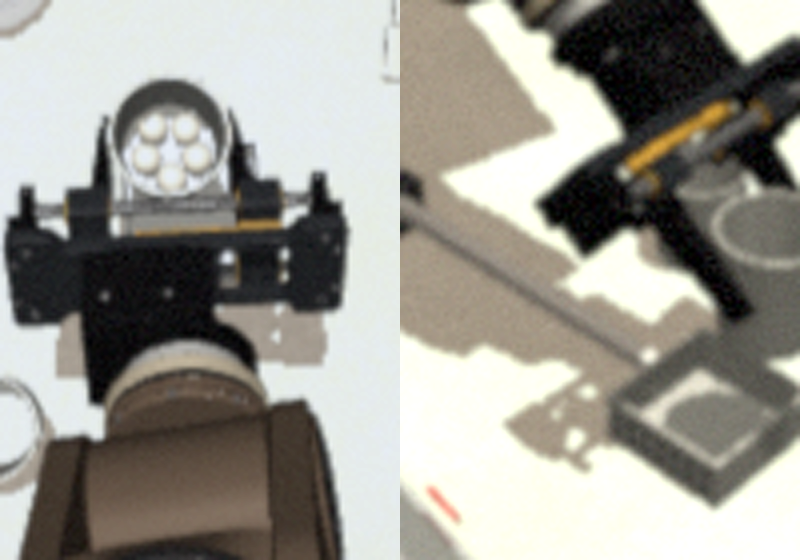

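All five balls are in the beaker, held upright above the basket. Turning now, first to 112°.

>>> apply_moves --pt "1 2 -1.5 1 8" --pt "1 2 -1.5 1 8" --pt "1 2 -1 1 8" --pt "1 2 -1 1.5 8" --pt "1 2 -1 1.5 8" --pt "1 2 -0.5 1.5 8" --pt "1 2 -0.5 1.5 8" --pt "1 2 0 1.5 8" --pt "1 2 0 1.5 8" --pt "1 2 0 1.5 8"

```text
t: 23.0
eef_pos: [627.5, 4.1, 120.4]
tcp_rot: [2.983, 0.695, 0.042]
ft_force: [-0.1, -0.2, -1.3]
opening: 0.7
```

>>> apply_moves --pt "1 2 0.5 1.5 8" --pt "1 2 0.5 1.5 8" --pt "1 2 1 1.5 8" --pt "1 2 1 1.5 6" --pt "1 0 0 0 0"

```text
t: 23.5
eef_pos: [629.8, 1.4, 110.4]
tcp_rot: [-2.781, 0.696, 0.042]
ft_force: [0.5, 1.0, -2.3]
opening: 0.699
```

```bash
python3 -c "
from h import *
st()
s,p,R=pose()
rows([(629-p[0],-2-p[1],84-p[2],10,4),(0,0,0,60,15)],1)"
```

```text
p [629.8   1.4 110.4] r 629.8 x [ 0.767  0.032 -0.641] elev_deg 39.9 az 2.4 posaz 0.1 z [-0.614  0.327 -0.718] q [-0.17   0.602  2.21   2.831  0.556  0.49 ] F [ 0.5  1.  -2.3] op 0.699 t 23.5
[[1, 4.0, 2.6, 4.6, 2.5], [1, 4.0, 2.8, 4.5, 2.5], [1, 4.0, 3.0, 4.3, 2.5], [1, 4.0, 3.2, 4.2, 2.5]]
[[1, 0.0, 0.0, 0.0, 4.0], [1, 0.0, 0.0, 0.0, 4.0], [1, 0.0, 0.0, 0.0, 4.0], [1, 0.0, 0.0, 0.0, 4.0], [1, 0.0, 0.0, 0.0, 4.0], [1, 0.0, 0.0, 0.0, 4.0], [1, 0.0, 0.0, 0.0, 4.0], [1, 0.0, 0.0, 0.0, 4.0], [1, 0.0, 0.0, 0.0, 4.0], [1, 0.0, 0.0, 0.0, 4.0], [1, 0.0, 0.0, 0.0, 4.0], [1, 0.0, 0.0, 0.0, 4.0], [1, 0.0, 0.0, 0.0, 4.0], [1, 0.0, 0.0, 0.0, 4.0], [1, 0.0, 0.0, 0.0, 4.0]]
```

>>> apply_moves --pt "1 3 2.5 3 4" --pt "1 4 3 3.5 4" --pt "1 4 3 3.5 4" --pt "1 4 3 3.5 4" --pt "1 1 1 1 4" --pt "1 0 0 0 4" --pt "1 0 0 0 4" --pt "1 0 0 0 4" --pt "1 0 0 0 4" --pt "1 0 0 0 4"

```text
t: 24.5
eef_pos: [630.6, -3.1, 86.5]
tcp_rot: [-2.086, 0.695, 0.041]
ft_force: [-0.3, -0.5, -1.7]
opening: 0.701
```

>>> apply_moves --pt "1 0 0 0 4" --pt "1 0 0 0 4" --pt "1 0 0 0 4" --pt "1 0 0 0 4" --pt "1 0 0 0 4" --pt "1 0 0 0 4" --pt "1 0 0 0 4" --pt "1 0 0 0 2" --pt "1 0 0 0 0"

```text
t: 25.4
eef_pos: [630.8, -3.2, 86.7]
tcp_rot: [-1.564, 0.694, 0.041]
ft_force: [0.4, 0.1, -1.1]
opening: 0.7
```

```bash
python3 -c "
from h import *
st()
grab('top','pics/t5.png');grab('scene','pics/s5.png');i=cv2.imread('pics/t5.png');j=cv2.imread('pics/s5.png')
k=lambda a:cv2.convertScaleAbs(cv2.resize(a,None,fx=4,fy=4,interpolation=cv2.INTER_CUBIC),alpha=1.6)
cv2.imwrite('pics/x5.png',np.hstack([k(i[130:270,205:305]),k(j[150:290,190:290])]))"
```

```text
p [630.8  -3.2  86.7] r 630.8 x [ 0.768  0.032 -0.64 ] elev_deg 39.8 az 2.4 posaz -0.3 z [-0.037  0.999  0.005] q [-0.18   0.657  2.217  2.846  0.618  1.678] F [ 0.4  0.1 -1.1] op 0.7 t 25.4
```

View pics/x5.png

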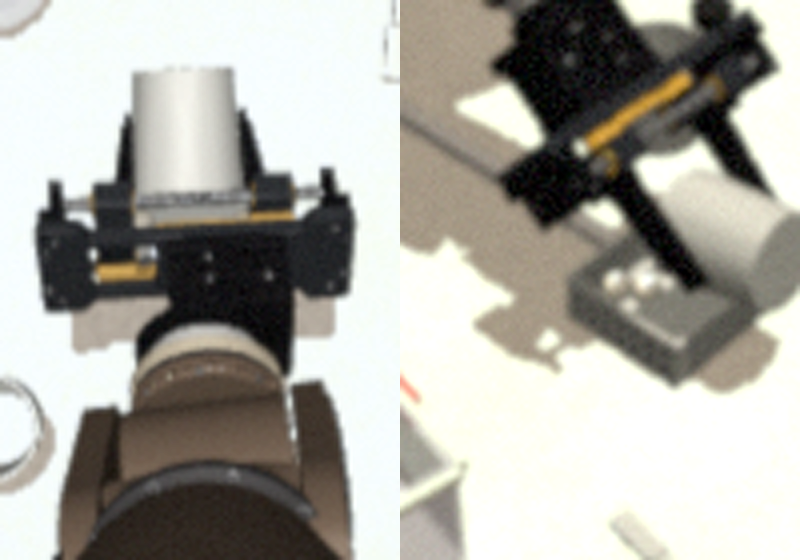

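At least four balls show in the basket, and the beaker mouth is over it. I'll lift, turn it upright again and head for a clear spot at about (600, 210).

```bash
python3 -c "
from h import *
s,p,R=pose()
rows([(0,0,60,0,5),(606-p[0],210-p[1],0,-180,22)],1)"
```

```text
(5, [1, -7.7, -9.2, 0.1, 0.0])
[[1, -0.6, 0.5, 9.7, -8.2], [1, -0.6, -0.9, 9.7, -8.2], [1, -0.6, -2.2, 9.5, -8.2], [1, -0.6, -3.6, 9.1, -8.2], [1, -0.6, -4.8, 8.5, -8.2], [1, -0.6, -6.0, 7.7, -8.2], [1, -0.6, -7.0, 6.8, -8.2], [1, -0.6, -7.9, 5.7, -8.2], [1, -0.6, -8.6, 4.5, -8.2], [1, -0.6, -9.2, 3.3, -8.2], [1, -0.6, -9.6, 1.9, -8.2], [1, -0.6, -9.7, 0.5, -8.2], [1, -0.6, -9.7, -0.9, -8.2], [1, -0.6, -9.5, -2.2, -8.2], [1, -0.6, -9.1, -3.6, -8.2], [1, -0.6, -8.5, -4.8, -8.2], [1, -0.6, -7.7, -6.0, -8.2], [1, -0.6, -6.8, -7.0, -8.2], [1, -0.6, -5.7, -7.9, -8.2], [1, -0.6, -4.5, -8.6, -8.2], [1, -0.6, -3.3, -9.2, -8.2], [1, -0.6, -1.9, -9.6, -8.2]]
```

>>> apply_moves --pt "1 0 0 0 0" --pt "1 -8 -9 0 0" --pt "1 -8 -9 0 0" --pt "1 -8 -9 0 0" --pt "1 -8 -9 0 0" --pt "1 -7 -9 0 0"

```text
t: 26.1
eef_pos: [629.6, -4.3, 148.1]
tcp_rot: [-1.562, 0.693, 0.04]
ft_force: [0.6, 0.8, -1.5]
opening: 0.699
```

>>> apply_moves --pt "1 -0.5 0.5 10 -8.2" --pt "1 -0.5 -1 10 -8.2" --pt "1 -0.5 -2 9.5 -8.2" --pt "1 -0.5 -3.5 9 -8.2" --pt "1 -0.5 -5 8.5 -8.2" --pt "1 -0.5 -6 7.5 -8.2" --pt "1 -0.5 -7 7 -8.2" --pt "1 -0.5 -8 5.5 -8.2" --pt "1 -0.5 -8.5 4.5 -8.2" --pt "1 -0.5 -9 3.5 -8.2"

```text
t: 27.1
eef_pos: [619.0, 93.5, 147.3]
tcp_rot: [-2.998, 0.692, 0.041]
ft_force: [0.2, -0.4, -1.2]
opening: 0.698
```

>>> apply_moves --pt "1 -0.5 -9.5 2 -8.2" --pt "1 -0.5 -9.5 0.5 -8.2" --pt "1 -0.5 -9.5 -1 -8.2" --pt "1 -0.5 -9.5 -2 -8.2" --pt "1 -0.5 -9 -3.5 -8.2" --pt "1 -0.5 -8.5 -5 -8.2" --pt "1 -0.5 -7.5 -6 -8.2" --pt "1 -0.5 -7 -7 -8.2" --pt "1 -0.5 -5.5 -8 -8.2" --pt "1 -0.5 -4.5 -8.5 -8.2"

```text
t: 28.1
eef_pos: [608.2, 190.1, 147.0]
tcp_rot: [1.855, 0.692, 0.042]
ft_force: [0.1, -0.6, -0.7]
opening: 0.7
```

>>> apply_moves --pt "1 -0.5 -3.5 -9 -8.2" --pt "1 -0.5 -2 -9.5 -7.6" --pt "1 0 0 0 0"

```text
t: 28.4
eef_pos: [605.7, 209.8, 146.4]
tcp_rot: [1.583, 0.692, 0.043]
ft_force: [-1.0, -0.2, 0.1]
opening: 0.701
```

```bash
python3 -c "
from h import *
st()
grab('top','pics/t6.png');grab('scene','pics/s6.png');i=cv2.imread('pics/t6.png');j=cv2.imread('pics/s6.png')
k=lambda a:cv2.convertScaleAbs(cv2.resize(a,None,fx=4,fy=4,interpolation=cv2.INTER_CUBIC),alpha=1.6)
cv2.imwrite('pics/x6.png',np.hstack([k(i[110:250,160:280]),k(j[130:270,190:270])]))
s,p,R=pose()
rows([(606-p[0],210-p[1],60-p[2],0,8),(0,0,-15,0,6)],1)"
```

```text
p [605.7 209.8 146.4] r 641.0 x [ 0.769  0.033 -0.638] elev_deg 39.7 az 2.5 posaz 19.1 z [ 0.035 -0.999 -0.009] q [ 0.315  0.541  2.137  3.642  0.445 -1.841] F [-1.  -0.2  0.1] op 0.701 t 28.4
(8, [1, 6.9, -8.3, -0.0, 0.0])
(6, [1, 1.6, -1.9, 0.0, 0.0])
```

View pics/x6.png

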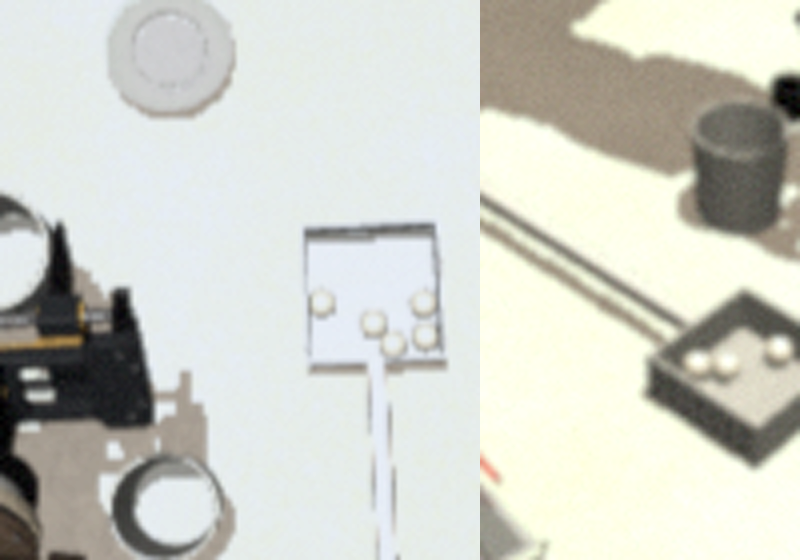

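All five balls are in the basket, none elsewhere. Lowering the beaker.

>>> apply_moves --pt "1 8 -10 0 0" --pt "1 8 -10 0 0" --pt "1 8 -10 0 0" --pt "1 8 -10 0 0" --pt "1 8 -10 0 0" --pt "1 8 -10 0 0" --pt "1 8 -10 0 0" --pt "1 2 -2.5 0 0" --pt "1 1 -1 0 0" --pt "1 0 0 0 0"

```text
t: 29.5
eef_pos: [604.2, 209.6, 50.9]
tcp_rot: [1.584, 0.694, 0.041]
ft_force: [-0.6, 0.2, -1.5]
opening: 0.701
```

```bash
python3 -c "
from h import *
st()"
```

```text
p [604.2 209.6  50.9] r 639.5 x [ 0.768  0.031 -0.639] elev_deg 39.8 az 2.3 posaz 19.1 z [ 0.032 -0.999 -0.01 ] q [ 0.316  0.745  2.174  3.487  0.665 -1.655] F [-0.6  0.2 -1.5] op 0.701 t 29.5
```

>>> apply_moves --pt "1 1.5 -2 0 0" --pt "1 1.5 -2 0 0" --pt "1 1 -1 0 0" --pt "1 0 0 0 0"

```text
t: 29.9
eef_pos: [604.0, 209.6, 44.3]
tcp_rot: [1.584, 0.694, 0.041]
ft_force: [0.7, 0.2, -1.8]
opening: 0.703
```

>>> apply_moves --pt "1 0.5 -0.7 0 0" --pt "1 0.5 -0.7 0 0" --pt "1 0 0 0 0"

```text
t: 30.2
eef_pos: [603.8, 209.6, 42.7]
tcp_rot: [1.584, 0.694, 0.041]
ft_force: [-0.3, -0.3, -1.8]
opening: 0.703
```

>>> apply_moves --pt "1 0.7 -0.8 0 0" --pt "1 0.7 -0.8 0 0" --pt "1 0 0 0 0"

```text
t: 30.5
eef_pos: [604.1, 209.7, 42.0]
tcp_rot: [1.584, 0.691, 0.041]
ft_force: [-6.7, -1.3, 11.7]
opening: 0.702
```

```bash
python3 -c "
from h import *
st()"
```

```text
p [604.1 209.7  42. ] r 639.5 x [ 0.77   0.031 -0.637] elev_deg 39.6 az 2.3 posaz 19.1 z [ 0.032 -0.999 -0.01 ] q [ 0.317  0.766  2.176  3.478  0.69  -1.642] F [-6.7 -1.3 11.7] op 0.702 t 30.5
```

Contact with the bench. Releasing and backing off along the tool.

>>> apply_moves --pt "1 -0.4 0.5 0 0" --pt "0 0 0 0 0" --pt "0 0 0 0 0" --pt "0 0 0 0 0" --pt "0 0 0 0 0" --pt "0 0 0 0 0" --pt "0 -10 0 0 0" --pt "0 -25 0 0 0" --pt "0 -35 0 0 0" --pt "0 -40 0 0 0"

```text
t: 31.5
eef_pos: [518.1, 205.8, 112.0]
tcp_rot: [1.583, 0.695, 0.04]
ft_force: [-1.1, 0.6, 1.2]
opening: 0.999
```

```bash
python3 -c "
from h import *
st()
s,p,R=pose()
rows([(440-p[0],-13-p[1],110-p[2],0,7)],0)"
```

```text
p [518.1 205.8 112. ] r 557.5 x [ 0.768  0.031 -0.64 ] elev_deg 39.8 az 2.3 posaz 21.7 z [ 0.032 -0.999 -0.01 ] q [ 0.38   0.575  2.342  3.568  0.667 -1.679] F [-1.1  0.6  1.2] op 0.999 t 31.5
(7, [0, -9.3, -7.8, 31, 0.0])
```

```bash
python3 -c "
from h import *
d=imaging.read_camera('top')
P=[ray(d,160+(x+.5)/4-.5,110+(y+.5)/4-.5,37)[:2] for x,y in((305,230),(435,226),(442,362),(309,365))]
print(np.round(P,1),np.mean(P,0),[ray(d,160+(x+.5)/4-.5,110+(y+.5)/4-.5,37)[:2].round(1) for x,y in((376,400),(387,555))])
s,p,R=pose();print(p)
rows([(470-p[0],-10-p[1],45,0,7)],0)"
```

```text
[[627.5  35.7]
 [628.8 -49.2]
 [539.9 -51.9]
 [539.5  34.5]] [583.897707    -7.72677212] [array([516. ,  -8.5]), array([415.8, -13.8])]
[513.7597294  205.47672504 114.66122689]
(7, [0, -9.9, 0.5, 30, 0.0])
```

>>> apply_moves --pt "0 -20 10 24 0" --pt "0 -14 2 36 0" --pt "0 -14 -3 36 0" --pt "0 -14 -3 36 0" --pt "0 -12 -3 36 0" --pt "0 0 -10 34 0" --pt "0 0 0 20 0" --pt "0 0 0 0 0"

```text
t: 32.35
eef_pos: [465.1, -20.5, 151.4]
tcp_rot: [1.584, 0.694, 0.036]
ft_force: [0.5, -0.0, 0.5]
opening: 0.996
```

```bash
python3 -c "
from h import *
st()
T=np.array([490.1,-10.5,29]);s,p,R=pose();print(to(*(T-40*R[:,0])),to(*T))
grab('top','pics/t7.png');grab('scene','pics/s7.png');i=cv2.imread('pics/t7.png');j=cv2.imread('pics/s7.png')
k=lambda a:cv2.convertScaleAbs(cv2.resize(a,None,fx=4,fy=4,interpolation=cv2.INTER_CUBIC),alpha=1.6)
cv2.imwrite('pics/x7.png',np.hstack([k(i[120:260,170:290]),k(j[110:250,190:270])]))"
```

```text
p [465.1 -20.5 151.4] r 465.6 x [ 0.768  0.028 -0.639] elev_deg 39.7 az 2.1 posaz -2.5 z [ 0.028 -1.    -0.01 ] q [-0.355  0.425  2.574  2.696  0.747 -1.478] F [ 0.5 -0.   0.5] op 0.996 t 32.35
[ 57.7 -78.1  -8. ] [ 97.7 -78.1  -8. ]
```

View pics/x7.png

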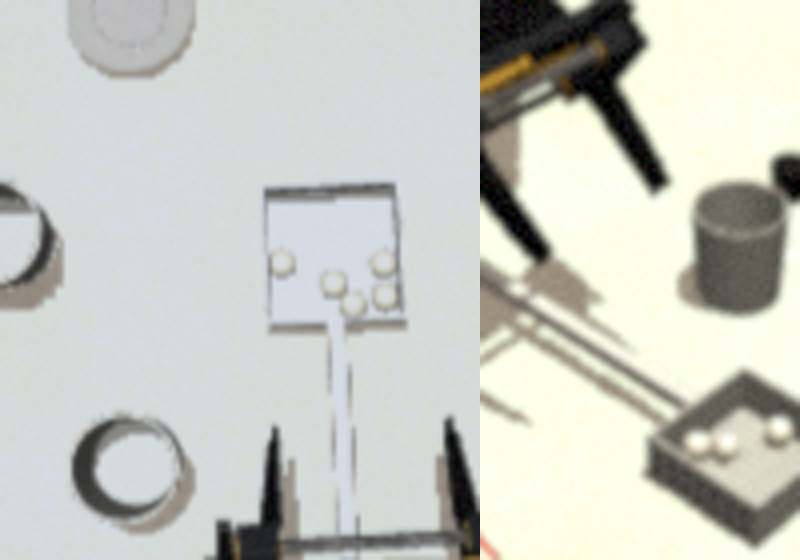

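The beaker stands upright with nothing near it, and the open fingers straddle the handle. Descending to the balance point.

>>> apply_moves --pt "0 20 -20 -3 0" --pt "0 25 -22 -3 0" --pt "0 25 -18 -2 0" --pt "0 15 -10 0 0" --pt "0 8 -5 0 0" --pt "0 4.5 -3 0 0" --pt "0 0 0 0 0"

```text
t: 33.15
eef_pos: [490.1, -7.4, 29.2]
tcp_rot: [1.583, 0.694, 0.042]
ft_force: [0.4, -0.1, -0.9]
opening: 1.0
```

```bash
python3 -c "
from h import *
st()
s,p,R=pose();print('grasp',p-8*R[:,0],to(490.1,-10.5,29))"
```

```text
p [490.1  -7.4  29.2] r 490.1 x [ 0.768  0.032 -0.64 ] elev_deg 39.8 az 2.4 posaz -0.9 z [ 0.033 -0.999 -0.01 ] q [-0.284  0.872  2.58   2.872  1.174 -1.664] F [ 0.4 -0.1 -0.9] op 1.0 t 33.15
grasp [483.92053951  -7.69847181  34.35400665] [ 0.1 -0.2  3.1]
```

>>> apply_moves --pt "0 0 0 3 0" --pt "1 0 0 0 0" --pt "1 0 0 0 0" --pt "1 0 0 0 0" --pt "1 0 0 0 0" --pt "1 0 0 0 0" --pt "1 0 0 0 0" --pt "1 0 0 0 0" --pt "1 0 0 0 0" --pt "1 0 0 0 0"

```text
t: 34.15
eef_pos: [490.1, -11.0, 29.0]
tcp_rot: [1.584, 0.694, 0.041]
ft_force: [0.2, 0.3, -0.1]
opening: 0.299
```

```bash
python3 -c "
from h import *
st()"
```

```text
p [490.1 -11.   29. ] r 490.3 x [ 0.768  0.031 -0.64 ] elev_deg 39.8 az 2.3 posaz -1.3 z [ 0.032 -0.999 -0.01 ] q [-0.295  0.872  2.58   2.863  1.173 -1.667] F [ 0.2  0.3 -0.1] op 0.299 t 34.15
```

>>> apply_moves --pt "1 0 0 0 0" --pt "1 0 0 0 0" --pt "1 0 0 0 0" --pt "1 0 0 0 0" --pt "1 0 0 0 0"

```text
t: 34.65
eef_pos: [490.1, -11.0, 29.1]
tcp_rot: [1.584, 0.694, 0.041]
ft_force: [-0.2, 1.4, 0.2]
opening: 0.124
```

>>> apply_moves --pt "1 -0.6 0.8 0 0" --pt "1 -1.2 1.5 0 0" --pt "1 -2 2.3 0 0" --pt "1 -2 2.3 0 0" --pt "1 -2 2.3 0 0" --pt "1 -2 2.3 0 0" --pt "1 -2 2.3 0 0" --pt "1 -1 1.2 0 0" --pt "1 0 0 0 0"

```text
t: 35.55
eef_pos: [489.9, -11.3, 49.1]
tcp_rot: [1.584, 0.693, 0.041]
ft_force: [0.5, 0.1, -4.9]
opening: 0.125
```

```bash
python3 -c "
from h import *
st();print(status.state()['moment'])"
```

```text
p [489.9 -11.3  49.1] r 490.1 x [ 0.768  0.031 -0.639] elev_deg 39.7 az 2.3 posaz -1.3 z [ 0.032 -0.999 -0.01 ] q [-0.296  0.801  2.579  2.853  1.104 -1.645] F [ 0.5  0.1 -4.9] op 0.125 t 35.55
[ 6.32594698e-02  1.15745859e+00 -2.47230758e-04]
```

Opening 11.9 mm matches the 12 mm handle, and 4.9 N is carried. Lifting higher, gently.

>>> apply_moves --pt "1 -2 2.3 0 0" --pt "1 -4 4.6 0 0" --pt "1 -6 7.2 0 0" --pt "1 -8 9.6 0 0" --pt "1 -10 12 0 0" --pt "1 -10 12 0 0" --pt "1 -10 12 0 0" --pt "1 -7 8.5 0 0" --pt "1 -4 5 0 0" --pt "1 -2 2.5 0 0"

```text
t: 36.55
eef_pos: [489.8, -12.2, 148.0]
tcp_rot: [1.583, 0.693, 0.04]
ft_force: [-0.0, -0.3, -5.5]
opening: 0.126
```

```bash
python3 -c "
from h import *
st()
s,p,R=pose();print(s['moment'])
rows([(469-p[0],-285.5-p[1],146-p[2],0,10)],1)
grab('top','pics/t8.png');grab('scene','pics/s8.png');i=cv2.imread('pics/t8.png');j=cv2.imread('pics/s8.png')
k=lambda a,f:cv2.convertScaleAbs(cv2.resize(a,None,fx=f,fy=f,interpolation=cv2.INTER_CUBIC),alpha=1.6)
cv2.imwrite('pics/x8.png',np.hstack([k(i[110:260,210:310],3),k(j[80:230,150:310],3)]))"
```

```text
p [489.8 -12.2 148. ] r 489.9 x [ 0.769  0.031 -0.639] elev_deg 39.7 az 2.3 posaz -1.4 z [ 0.032 -0.999 -0.01 ] q [-0.299  0.443  2.519  2.738  0.711 -1.467] F [-0.  -0.3 -5.5] op 0.126 t 36.55
[-0.02384377  1.10786456  0.02510749]
(10, [1, -2.3, -1.8, 27, 0.0])
```

View pics/x8.png

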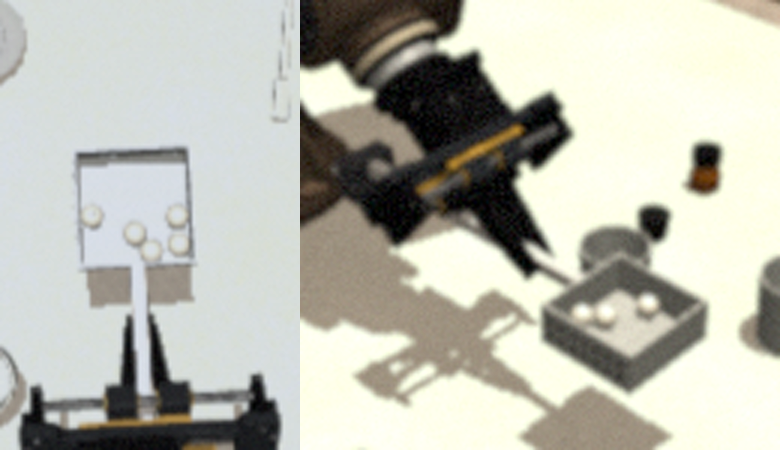

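The dipper looks level and the balls haven't shifted. I'll triangulate the basket corners from both cameras for position and level.

```bash
python3 -c "
from h import *
a=imaging.read_camera('top');b=imaging.read_camera('scene')
def tri(ua,ub):
    A=[];B=[]
    for d,(u,v) in((a,ua),(b,ub)):
        R=np.array(d['R']);t=np.array(d['t']);f=foc(d)
        for q,c,k in((u,d['cx'],0),(v,d['cy'],1)):
            n=R[k]*f-(q-c)*R[2];A.append(n);B.append(-(t[k]*f-(q-c)*t[2]))
    return np.linalg.lstsq(np.array(A),np.array(B),rcond=None)[0]
T=lambda x,y:(210+(x+.5)/3-.5,110+(y+.5)/3-.5)
S=lambda x,y:(150+(x-299.5)/3-.5,80+(y+.5)/3-.5)
# far-left, far-right, near-right, near-left
for t,s in(((77,150),(708,307)),((188,149),(630,360)),((195,268),(543,318)),((80,269),(618,255))): print(tri(T(*t),S(*s)).round(1))
print(np.mean([ray(a,*T(*t),156) for t in((77,150),(188,149),(195,268),(80,269))],0))"
```

```text
[631.9  35.  151.4]
[630.9 -51.2 149.3]
[540.1 -54.5 139.3]
[539.2  33.3 154.6]
[584.02233842  -9.84247067 156.        ]
```

>>> apply_moves --pt "1 0 0 5 0" --pt "1 -1 -1 12 0" --pt "1 -2 -1.5 20 0" --pt "1 -3 -2 27 0" --pt "1 -3 -2.5 30 0" --pt "1 -3 -2.5 30 0" --pt "1 -3 -2.5 30 0" --pt "1 -3 -2.5 30 0" --pt "1 -3 -2 28 0" --pt "1 -2 -1 22 0"

```text
t: 37.75
eef_pos: [468.0, -249.1, 145.5]
tcp_rot: [1.585, 0.695, 0.04]
ft_force: [0.1, -0.1, -4.9]
opening: 0.123
```

>>> apply_moves --pt "1 -1 -0.5 16 0" --pt "1 -0.5 0 12 0" --pt "1 0 0 6 0" --pt "1 0 0 2 0" --pt "1 0 0 0 0" --pt "1 0 0 0 0"

```text
t: 38.35
eef_pos: [468.2, -282.4, 146.2]
tcp_rot: [1.585, 0.694, 0.042]
ft_force: [-0.2, 0.1, -4.4]
opening: 0.125
```

```bash
python3 -c "
from h import *
st()
s,p,R=pose();print(to(468,-285,146))
grab('top','pics/t9.png');grab('scene','pics/s9.png');i=cv2.imread('pics/t9.png');j=cv2.imread('pics/s9.png')
k=lambda a,f:cv2.convertScaleAbs(cv2.resize(a,None,fx=f,fy=f,interpolation=cv2.INTER_CUBIC),alpha=1.6)
cv2.imwrite('pics/x9.png',np.hstack([k(i[110:260,310:410],3),k(j[160:310,90:250],3)]))"
```

```text
p [ 468.2 -282.4  146.2] r 546.8 x [ 0.768  0.032 -0.64 ] elev_deg 39.8 az 2.4 posaz -31.1 z [ 0.033 -0.999 -0.011] q [-0.994  0.5    2.271  1.77   0.74  -1.077] F [-0.2  0.1 -4.4] op 0.125 t 38.35
[-0.1 -0.4  2.6]
```

View pics/x9.png

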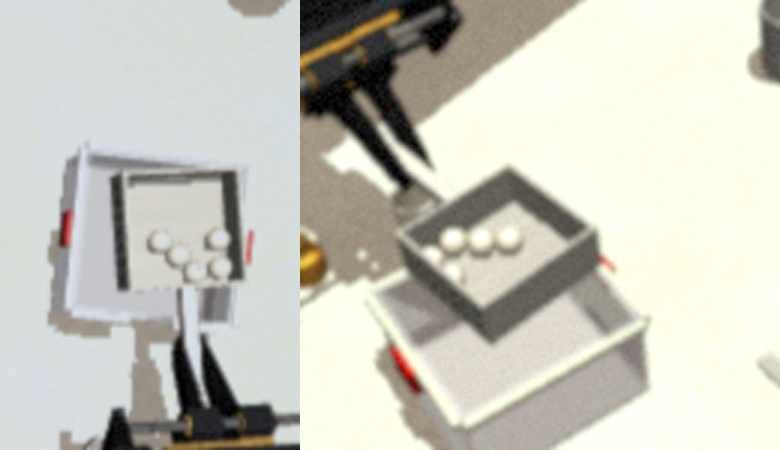

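All five balls are still in the basket over the tub. Checking centring and level numerically.

```bash
python3 -c "
from h import *
a=imaging.read_camera('top');b=imaging.read_camera('scene')
T=lambda x,y:(310+(x+.5)/3-.5,110+(y+.5)/3-.5)
S=lambda x,y:(90+(x-299.5)/3-.5,160+(y+.5)/3-.5)
m=lambda P:np.mean(P,0).round(1)
print('bask T',m([ray(a,*T(*t),152) for t in((115,173),(245,168),(245,290),(120,291))]),'S',m([ray(b,*S(*t),152) for t in((400,234),(509,167),(599,237),(492,309))]))
print('tub T',m([ray(a,*T(*t),80) for t in((82,145),(247,166),(237,327),(67,320))]),'S',m([ray(b,*S(*t),80) for t in((368,300),(650,320),(463,425))]), )
c=[ray(b,*S(*t),80) for t in((368,300),(650,320))];print('tub S diag mid',m(c))
c=[ray(a,*T(*t),80) for t in((82,145),(237,327))];print('tub T diag mid',m(c));c=[ray(a,*T(*t),80) for t in((247,166),(67,320))];print(m(c))
for t in((400,234),(509,167),(599,237),(492,309)): print(ray(b,*S(*t),152).round(1))
for t in((115,173),(245,168),(245,290),(120,291)): print('T',ray(a,*T(*t),152).round(1))
st()"
```

```text
bask T [ 563.3 -277.1  152. ] S [ 568.6 -279.5  152. ]
tub T [ 561.  -281.4   80. ] S [ 586.4 -309.3   80. ]
tub S diag mid [ 567.6 -284.2   80. ]
tub T diag mid [ 563.9 -282.2   80. ]
[ 558.2 -280.5   80. ]
[ 522.2 -324.9  152. ]
[ 519.8 -237.2  152. ]
[ 615.9 -235.9  152. ]
[ 616.7 -320.2  152. ]
T [ 608.6 -226.9  152. ]
T [ 610.9 -328.5  152. ]
T [ 516.3 -325.1  152. ]
T [ 517.3 -228.   152. ]
p [ 468.4 -282.6  146.4] r 547.0 x [ 0.768  0.032 -0.64 ] elev_deg 39.8 az 2.4 posaz -31.1 z [ 0.033 -0.999 -0.01 ] q [-0.994  0.499  2.271  1.77   0.74  -1.076] F [ 0.2  0.6 -5.8] op 0.12 t 38.55
```

```bash
python3 -c "
from h import *
i=cv2.imread('pics/t9.png').astype(int)[150:215,340:400];d=imaging.read_camera('top')['pixels'][:,:,::-1].astype(int)[150:215,340:400]
print('max diff',abs(cv2.blur((i-d).astype(np.float32),(3,3))).max())
s=status.state();print(s['qvel'].round(4),s['ft_force'],s['t'])
print(env.job_done())"
```

```text
max diff 10.444445
[-0.003   0.0012 -0.003  -0.0006  0.0003 -0.0004] [-0.6577432  -0.19808463 -4.4735351 ] 38.6
the job is handed in; nothing more can be done
None
```

I poured all five balls into the basket, stood the beaker back upright at about (600, 210), and handed in the job holding the loaded dipper over the tub at t = 38.6 s. No verdict is reported, so the result rests on my own checks.

The moves only allow a turn about the tool's own axis, which cannot pour with the tool pointing down. I pushed against the reach limit until the tool was tilted about 40° from horizontal, so that a half turn of the tool tipped the beaker. The elbow joint read 0.047–0.049 during those pushes, slightly under its stated limit of 0.05. I can't tell whether that counts as passing the range.

What the last checks showed:

- **Balls:** all five were in the basket in the last picture.
- **Beaker:** it stood upright on its own after I let go of it. Nothing went near it afterwards.
- **Grip:** about 100 mm from the basket centre, carrying roughly 5 N, with the opening matching the 12 mm handle.
- **Position:** the basket centre was within about 5 mm of the tub centre and the neck about 6 mm from the notch in plan.
- **Height:** the underside was about 115 mm over the bench.
- **Stillness:** joint speeds were near zero and the last two pictures barely differed.

Two checks were weak. Three basket corners triangulated to 149–155 mm and one to 139 mm, which I took as a misread pixel. I relied on the balls not rolling as the sign that the dipper was level. In the final top view the basket also measured a few millimetres too wide, while the scene view fitted.

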